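Open a push-and-turn medicine bottle held in a pedal clamp

ROBOT

A 6-joint arm with a two-finger parallel gripper is mounted at the origin on a cart in front of the work surface, level with it; the furniture and walls round the work are solid. World frame = base frame: x ahead of the robot, y to its left, z up, the work surface at z = 0. Lengths are in m, angles in rad, forces in N, time in s.
With the tool pointing down it reaches from about 0.325 to 0.9 m from the base axis. Payload 6.1 kg.
Tool frame: the origin (TCP) lies between the finger pads; the fingertips stand 19 mm ahead of it and the grasp point (between the pads) is the TCP; z points along the fingers, y is the line along which they close (so a half turn about z gives the same grasp; the last joint's range is limited). The gripper opens to 87 mm and grips with 3 to 60 N. Pads are 19 mm wide; open, the fingers measure 117 mm over their backs; the gripper's body (75 mm by 190 mm) begins 51 mm behind the grasp point.
Start: joints at [1.038, 0.22, 1.526, -0, 1.395, -0.126], TCP at [0.247, 0.574, 0.217] pointing down, gripper open.
Joint ranges: [-2.98, 2.98], [-0.91, 2.08], [0.09, 2.57], [-1.24, 4.39], [0.2, 2.65], [-2.68, 2.68]. Speed limits (rad/s): [2.57, 2.57, 3.01, 3.14, 3.14, 3.14].

INTERFACE

Orientations are given as a unit quaternion [w, x, y, z].
In Python, from rig import * gives the robot as it stands. The module is installed in compiled form; this text tells all that it offers.
- The arm moves only by the shell command python3 -m crank 'ROWS' [OPENING] [FORCE]. ROWS is JSON, a list of rows, each a list of 6 numbers: the shift along the tool's x, y, z in m, then the turn, a rotation vector about the tool's x, y, z in rad. A call has exactly 8 rows; each row is the pose to reach, as a shift and turn from the pose commanded when the call began, along the tool's axes at that moment; what a row does not reach only later rows make up. A row lasts 1/10 s, in which the tool goes at most 50 mm and 8.59 degrees, less where a joint would pass 70% of its speed; a pose out of reach is approached as far as the arm can. A call with a gripper value outside its range is refused whole. OPENING is the opening, from -1 (shut) to 1 (fully open), set as the call begins (- or left out, the last holds). The fingers move at their own pace and stop on an object; FORCE is the grip in N (left out, the last holds). Time passes only in rows, so rows that repeat a pose let the fingers close, or fill a call up. It gives the time, the measured TCP pose, the force, the opening and the grip force at its end, in the units of the state.
- observe(): the state, without advancing time (a new reading comes with each control period).
- snapshot(name): name is "scene" or "top" or "wrist"; returns the picture (384x512x3 uint8, red, green, blue); there is no depth.
- camera_model(name): a dict with "fx", "fy", "cx", "cy" (pixels), "camera_from_world" (4x4, takes a point from world to camera coordinates); the wrist camera has in their place "tool_from_camera" (4x4, takes a point from camera to tool coordinates, whose origin is the TCP and whose axes are the flange's). Camera axes: x right, y down, z forward; pixel columns grow to the right and rows downward; lengths in m; the calibration is good to about 2 mm. The wrist camera is an equidistant fisheye: a pixel r from the principal point sees the ray r / f radians off the axis. A picture is of the moment at which its call begins: read the wrist's pose just before it. camera_model takes no time and is no camera call.
- close_job(): hands the job in; it is judged then, once.
Trained networks look in the newest picture that a camera, given by its name, has taken for a name from the list of things; names that differ only in an ending like _2 or _b are one class to them, and where a whole thing is asked for, a point or a joint stands for the part that bears it (a point fixed in the world has none). Each returns a list of dicts, best first, with "conf" (0 to 1); they miss things now and then, are a little off and sometimes report something else, mostly with a low value. They report only what shows in the picture. A call takes as long as a camera call.
- boxes_of(camera, query): "box" ([left, top, width, height] in pixels, round what is visible of it).
- trace(camera, query): "region" (384x512 bool, what is visible of it) and "box" ([left, top, width, height] in pixels, round what is visible of it).
The state is a dict: "time": time; "qpos": joint angles; "qvel": joint speeds; "tau": joint torques, N m; "position": TCP position; "ee_rot": TCP orientation; "wrist_force": force on the tool from outside, world axes, zero at the start; "torque": the same for the moment, N m; "grip_width": finger opening in m; "grasp_force": force on a finger pad.
Only numpy, scipy, OpenCV 4.12 (cv2) and the standard library are available. Lean on these libraries where they do the work, as an engineer would, in place of code of your own. Each camera call takes 0.05 s, during which the arm holds its last target. There are 200 camera calls.

TASK

Press the pedal of the bottle clamp down to its stop so that the clamp locks on the medicine bottle. Then grip the bottle's safety cap, press it down, twist it counter-clockwise until it is free, and lift it straight up; finish while still holding the cap level and at rest in the gripper, its lower edge about 8 cm straight above the mouth of the open bottle. The bottle stays clamped and upright, and the things standing around are not disturbed.

Things in the scene. Friction and masses are not known exactly. Their poses are not given: they have to be found in the camera images.
- clamp: Fixed aluminium one-hand bottle clamp: base plate 225 x 90 x 8 mm with a V jaw (top 55 mm high), a sliding jaw and a hinged pedal. Origin on the table under the axis of the bottle's place; z up. Local -x points from the bottle towards the pedal; the plate runs from -165 to +60 mm in local x. It may be turned up to 63 degrees either way from pedal-towards-robot.
- pedal (a joint): Pedal hinge, rad: 0 = raised (start), 0.42 = down at its stop. Its travel brings the sliding jaw up to the bottle and compresses the jaw's spring; a friction lock in the hinge keeps the pedal where it is left. Pressing at the pad takes about 8 to 14 N, then it meets a rigid stop.
- pedal_pad (a point): Point on top of the pedal's black ribbed pad (46 mm wide, 44 mm long, its middle is here), the place to press. It is 62 mm from the hinge, about 54 mm above the table when raised and 29 mm at the stop, about 133 to 138 mm from the bottle's axis; it comes down almost straight (5 mm further out).
- bottle: Round amber medicine bottle, 60 mm across, 116 mm tall to the rim of its 26 mm neck, loose, standing on the clamp's plate (8 mm up). Origin: centre of its underside, z up. Its shoulder slopes from 70 to 92 mm. Three notched lugs on the neck hold the cap.
- bottle_mouth (a point): Centre of the rim of the bottle's neck, 116 mm above the bottle's origin (124 mm above the table).
- cap: White ribbed push-and-turn cap, 43 mm across, 26 mm tall, hollow, on the bottle. Origin: centre of its lower edge, z up; when locked that is 102 mm above the bottle's origin (110 mm above the table, top at 136 mm). It can be gripped across any diameter.
- plaster_box: Bystander, leave alone; origin at the centre of its underside: carton 45 x 70 x 32 mm beside the pedal.
- oximeter: Bystander, leave alone; origin at the centre of its underside: finger pulse oximeter, 60 x 33 x 33 mm, beside the pedal.
- vial_0: Bystander, leave alone; origin at the centre of its underside: small glass vial, 24 mm across, 46 mm tall, beside the bottle.
- vial_2: Bystander, leave alone; origin at the centre of its underside: small glass vial, 24 mm across, 46 mm tall, on the bottle's other side.
- kidney_dish: Bystander, leave alone; origin at the centre of its underside: kidney-shaped dish, 93 x 202 x 35 mm, at the right front.
- spray_flask: Bystander, leave alone; origin at the centre of its underside: white flask with a tall cone cap, 60 mm across, 180 mm tall, at the left.
- swab_box: Bystander, leave alone; origin at the centre of its underside: carton 58 x 98 x 48 mm, at the back left.
- cap_top (a point): Centre of the cap's flat top, 26 mm above the cap's origin. To open: press it down 4 to 6 mm (6 N to start, 12 N at the end, rigid beyond 6 mm), turn it counter-clockwise seen from above while pressed, by 40 to 80 degrees (60 is best), then lift straight up. Without pressing it does not turn; clockwise it is blocked.

How it is judged:
On the way, in this order (a step that is already met when the one before it is completed fails the run):
1. the pedal is pressed down to its stop, the cap still locked on the bottle (value of joint pedal above 0.38 rad and z of cap in the frame of bottle below 0.105 m), for 0.2 s.
2. the cap is pressed down on the bottle by the fingers (z of cap in the frame of bottle below 0.0992 m and contact force between the fingers and cap above 1 N), for 0.1 s.
3. the cap is twisted out of its lock, still on the neck (angle between the x axis of cap and the x axis of bottle, either way round above 0.5 rad and z of cap in the frame of bottle below 0.115 m), for 0.05 s.
At the end, for the whole second after the job is handed in: Fingers hold the cap level (0.25 rad) and still, off the bottle, its lower edge 50 to 120 mm above the bottle's mouth and within 30 mm of its axis; the pedal is locked down (over 0.36 of 0.42 rad) and the bottle stands upright, on the clamp's plate, within 10 mm of its place (z of cap in the frame of bottle_mouth between 0.05 and 0.12 m and horizontal distance between cap and bottle_mouth below 0.03 m and angle between cap's own z axis and vertical below 0.25 rad and contact force between the fingers and cap above 2 N and contact force between cap and bottle below 0.1 N and linear speed of cap below 0.02 m/s and value of joint pedal above 0.36 rad and horizontal distance between bottle and clamp below 0.01 m and height (world z) of bottle below 0.014 m and angle between bottle's own z axis and vertical below 0.1 rad); the arm keeps its last pose, push and grip.
It fails at once if a bystander is moved by more than 3 cm (distance of any of plaster_box, oximeter, vial_0, vial_2, kidney_dish, spray_flask, swab_box from where it was at the start of the episode above 0.03 m).
It fails at once if the bottle is tipped or lifted out of the clamp (angle between bottle's own z axis and vertical above 0.3 rad or height (world z) of bottle above 0.03 m).
It also fails if it takes over 51 s, if anything falls off the work surface, if the arm or the gripper's body presses on something with over 40 N, if the wrist force passes 120 N, or if a joint passes its speed limit or range.

## Working session

There is one attempt and no reset: what is moved stays moved. The work goes in short steps, Python scripts to look and compute and a shell command to move; the robot and the scene stay as the last step left them, time stands still between calls to the robot, and variables do not carry over. Pictures are saved under pics/ and viewed, at most 10 in all, crops included, and the job is handed in when it is done.

```bash
mkdir -p pics; python3 - <<'E'
from rig import *
import cv2,numpy as np
s=observe();print(s)
for c in("scene","top"):
    im=snapshot(c);cv2.imwrite(f"pics/{c}0.png",cv2.cvtColor(im,cv2.COLOR_RGB2BGR))
    print(c,camera_model(c))
    for q in("cap","pedal_pad","bottle","clamp"):
        for d in boxes_of(c,q)[:2]:print(c,q,d)
print(camera_model("wrist"))
E
```

```text
{'time': 0.0, 'qpos': array([ 1.03790734e+00,  2.21230258e-01,  1.52760576e+00,  1.51675161e-05,
        1.39466091e+00, -1.26070390e-01]), 'qvel': array([ 8.05690089e-04, -4.53190829e-05, -4.04712117e-04,  2.08911725e-03,
       -1.82703670e-04, -5.56289089e-05]), 'tau': array([-3.62465198e-04, -4.94622517e+01, -3.87376463e+01,  6.99178269e-02,
        5.72009920e-02, -8.16577653e-05]), 'position': array([0.24697234, 0.57346341, 0.21583751]), 'ee_rot': array([-3.15128224e-04,  2.02010724e-01,  9.79382847e-01, -8.98506906e-04]), 'wrist_force': array([ 1.24525215, -0.53494186,  1.17631781]), 'torque': array([-0.01275596,  0.01242859,  0.07935081]), 'grasp_force': 0.0, 'grip_width': 0.08701412776657656}
scene {'fx': 478.3257002184098, 'fy': 478.3257002184098, 'cx': 260.6157773463468, 'cy': 189.54133463487724, 'camera_from_world': array([[-0.69471054, -0.7192229 ,  0.00978208,  0.43468506],
       [-0.29481952,  0.2723141 , -0.9159293 ,  0.28498019],
       [ 0.65609353, -0.63918969, -0.40122043,  1.42628713],
       [ 0.        ,  0.        ,  0.        ,  1.        ]])}
scene pedal_pa
[... 683 characters left out ...]
ap {'box': [206.8, 185.1, 13.3, 17.8], 'conf': 0.6}
top pedal_pad {'box': [164.0, 186.5, 24.7, 23.1], 'conf': 0.33}
top bottle {'box': [205.0, 189.5, 18.0, 21.1], 'conf': 0.51}
top clamp {'box': [176.0, 181.8, 57.7, 57.8], 'conf': 0.96}
{'fx': 297.3186396354542, 'fy': 297.3186396354542, 'cx': 255.5786144312633, 'cy': 191.06981091357665, 'tool_from_camera': array([[ 2.64917978e-04, -9.69928600e-01, -2.43389485e-01,
         6.54657973e-02],
       [ 9.99997752e-01, -2.55135973e-04,  2.10518979e-03,
        -3.10027830e-04],
       [-2.10398120e-03, -2.43389496e-01,  9.69926351e-01,
        -1.68121818e-01],
       [ 0.00000000e+00,  0.00000000e+00,  0.00000000e+00,
         1.00000000e+00]])}
```

```bash
cd pics; python3 -c "
import cv2,numpy as np
a=cv2.imread('scene0.png');b=cv2.imread('top0.png')
cv2.imwrite('both.png',cv2.resize(np.vstack([a,b]),(400,600)))"
```

```text
(no output)
```

View pics/top0.png

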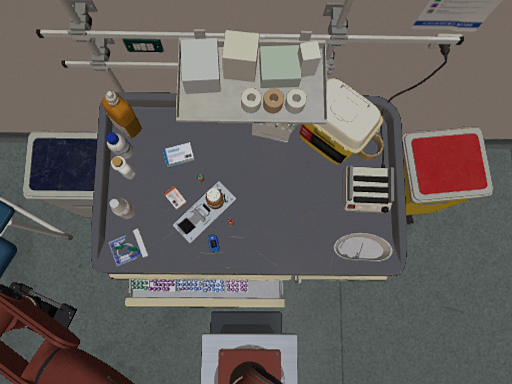

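View pics/scene0.png

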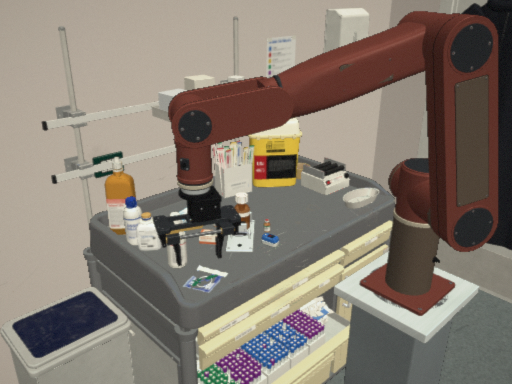

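The top picture shows the clamp running from about (232,185) to (176,238). The cap is at about (214,194), the black pedal pad at (186,226), the box at (175,197), the oximeter at (213,242), and the vials at (200,177) and (231,221).

```bash
cat > h.py <<'E'
from rig import *
import cv2,numpy as np
from scipy.spatial.transform import Rotation as R
def T_tool(s):
    T=np.eye(4);T[:3,:3]=R.from_quat(np.roll(s['ee_rot'],-1)).as_matrix();T[:3,3]=s['position'];return T
def back(cam,u,v,z,s=None):
    m=camera_model(cam)
    if cam=='wrist':
        x=np.array([u-m['cx'],v-m['cy']])/m['fx'];r=np.hypot(*x)+1e-12
        d=np.r_[x/r*np.sin(r),np.cos(r)];T=T_tool(s)@m['tool_from_camera']
    else:
        d=np.array([(u-m['cx'])/m['fx'],(v-m['cy'])/m['fy'],1]);T=np.linalg.inv(m['camera_from_world'])
    d=T[:3,:3]@d;o=T[:3,3];return o+d*(z-o[2])/d[2]
def proj_w(p,s):
    m=camera_model('wrist');c=np.linalg.inv(T_tool(s)@m['tool_from_camera'])@np.r_[p,1]
    a=np.arctan2(np.hypot(c[0],c[1]),c[2]);r=np.hypot(c[0],c[1])+1e-12
    return m['cx']+m['fx']*a*c[0]/r,m['cy']+m['fx']*a*c[1]/r
def to_tool(p,s):  # world point -> tool-frame coordinates
    return (np.linalg.inv(T_tool(s))@np.r_[p,1])[:3]
E
python3 - <<'E'
from h import *
s=observe()
c=back('top',213.5,190.5,.136);p=back('top',186,226,.054)
print('cap',c,'pad',p,np.hypot(*(c-p)[:2]),np.degrees(np.arctan2(*(p-c)[1::-1])))
for n,u,v in(('box',175,197),('oxi',213,242),('v0',231,221),('v1',200,177)):print(n,back('top',u,v,.03))
print('toolR',T_tool(s)[:3,:3].round(3), 'cap tool',to_tool(c,s),'pad tool',to_tool(p,s))
im=cv2.imread('pics/top0.png')[150:260,140:260];cv2.imwrite('pics/tc.png',cv2.resize(im,None,fx=5,fy=5,interpolation=cv2.INTER_CUBIC))
E
```

```text
cap [0.61109973 0.12347108 0.136     ] pad [0.50424102 0.21798335 0.054     ] 0.1426581736893662 138.50852071991588
box [0.60703124 0.26186259 0.03      ]
oxi [0.45333936 0.12754203 0.03      ]
v0 [0.52575187 0.06749928 0.03      ]
v1 [0.67873512 0.17763515 0.03      ]
toolR [[-0.918  0.396 -0.   ]
 [ 0.396  0.918 -0.   ]
 [-0.    -0.    -1.   ]] cap tool [-0.51236701 -0.26979183  0.0809323 ] pad tool [-0.37683217 -0.22526743  0.16292766]
```

View pics/tc.png

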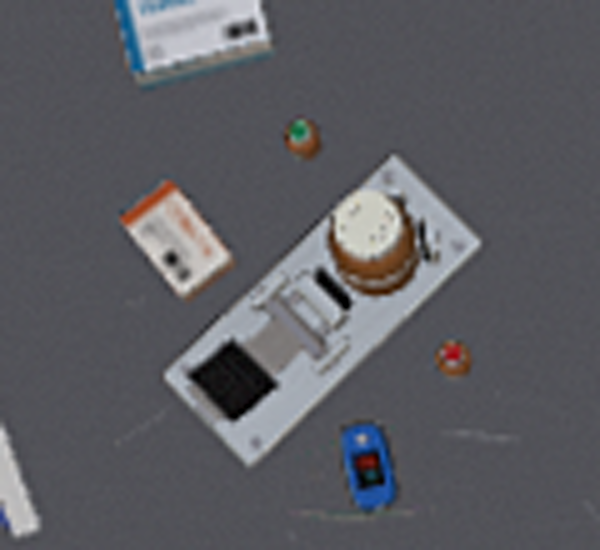

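The zoomed crop puts the cap top at full-picture pixel (213.6,195) and the pad at (186.4,225.8). That gives a cap–pad distance of about 133 mm along 135°, which fits the description. Next I move over the pad with the fingers shut and the tool's x axis along the clamp.

```bash
python3 -m crank '[[-0.03,-0.018,0,0,0,0.05],[-0.072,-0.043,0,0,0,0.11],[-0.115,-0.069,0,0,0,0.17],[-0.158,-0.094,0,0,0,0.23],[-0.2,-0.12,0,0,0,0.29],[-0.242,-0.145,0,0,0,0.34],[-0.284,-0.17,0,0,0,0.379],[-0.32,-0.191,0,0,0,0.379]]' -1 30
```

```text
time: 1.3
position: [0.4668, 0.2698, 0.2173]
ee_rot: [0.0, 0.384, 0.923, 0.0]
wrist_force: [0.2, 0.2, 0.3]
grip_width: 0.0311
grasp_force: 0.0
```

```bash
python3 - <<'E'
from h import *
s=observe();p=np.array([.504,.217,.054]);print(s['position'],s['qpos'],to_tool(p,s),T_tool(s)[:3,:3].round(3))
im=snapshot('wrist');cv2.imwrite('pics/w1.png',cv2.cvtColor(im,cv2.COLOR_RGB2BGR))
for q in('pedal_pad','cap','clamp'):print(q,boxes_of('wrist',q)[:2])
print('pred',proj_w(p,s),proj_w([.598,.1235,.136],s))
E
```

```text
[0.46682399 0.26983697 0.21733718] [ 3.77998860e-01  1.41516284e-02  1.75074745e+00 -2.89314420e-04
  1.37576679e+00 -4.05111631e-01] [-0.06357106 -0.01105276  0.16336889] [[-0.706  0.709  0.001]
 [ 0.709  0.706  0.   ]
 [-0.001  0.001 -1.   ]]
pedal_pad []
cap []
clamp [{'box': [214.7, 193.2, 67.9, 92.6], 'conf': 0.63}]
pred (np.float64(245.7823951352952), np.float64(228.51254009141093)) (np.float64(246.16828007099724), np.float64(358.6726725028285))
```

View pics/w1.png

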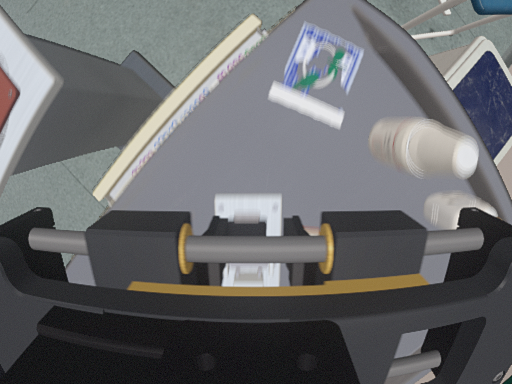

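The wrist view is mostly filled by the gripper. The near end of the clamp plate shows at about (216..282,195), its mid at about (249,195), which lets me check the sideways position.

```bash
python3 - <<'E'
from h import *
s=observe()
a=back('wrist',216,195,.008,s);b=back('wrist',282,195,.008,s);m=(a+b)/2
print(a,b,np.linalg.norm(a-b),'dir',np.degrees(np.arctan2(*(b-a)[1::-1])))
snapshot('top')
for q in('cap','pedal_pad','clamp','bottle'):
    for d in trace('top',q)[:1]:
        v,u=np.nonzero(d['region']);print(q,d['conf'],d['box'],u.mean(),v.mean(),len(u))
        if q=='clamp':
            r=cv2.minAreaRect(np.c_[u,v].astype(np.float32));
            for k in cv2.boxPoints(r):print(back('top',*k,.008))
print('cap',back('top',213.6,194.8,.136),'pad',back('top',186.4,225.8,.054),'plateend',m)
E
```

```text
[0.45367582 0.21075081 0.008     ] [0.51537476 0.27206501 0.008     ] 0.0869838545605211 dir 44.82080015556145
cap 0.62 [208.4, 188.1, 13.8, 15.4] 213.41525423728814 194.4406779661017 118
pedal_pad 0.59 [176.7, 213.8, 32.1, 18.0] 189.71246006389777 222.68370607028754 313
clamp 0.67 [172.3, 181.3, 63.3, 58.7] 201.19709702062644 214.76470588235293 1309
[0.51496425 0.27339715 0.008     ]
[0.67461291 0.11389972 0.008     ]
[0.60885341 0.05103636 0.008     ]
[0.45147444 0.21070087 0.008     ]
bottle 0.65 [205.9, 195.3, 17.4, 14.2] 213.94244604316546 202.46043165467626 139
cap [0.5969797  0.12284567 0.136     ] pad [0.5049301  0.21666336 0.054     ] plateend [0.48452529 0.24140791 0.008     ]
```

```bash
python3 -m crank '[[-0.02,-0.003,0.02,0,0,0],[-0.045,-0.006,0.05,0,0,0],[-0.062,-0.009,0.085,0,0,0],[-0.062,-0.009,0.11,0,0,0],[-0.062,-0.009,0.125,0,0,0],[-0.062,-0.009,0.132,0,0,0],[-0.062,-0.009,0.132,0,0,0],[-0.062,-0.009,0.132,0,0,0]]' -1 30
python3 -m crank '[[0,0,0.006,0,0,0],[0,0,0.012,0,0,0],[0.001,0,0.018,0,0,0],[0.001,0,0.024,0,0,0],[0.002,0,0.029,0,0,0],[0.003,0,0.033,0,0,0],[0.004,0,0.036,0,0,0],[0.004,0,0.037,0,0,0]]'
```

```text
time: 2.55
position: [0.5038, 0.2226, 0.0863]
ee_rot: [0.001, 0.382, 0.924, 0.001]
wrist_force: [0.4, -0.4, 0.6]
grip_width: 0.0007
grasp_force: 0.0
time: 3.35
position: [0.5001, 0.225, 0.0483]
ee_rot: [-0.0, 0.383, 0.924, 0.0]
wrist_force: [-2.7, -0.4, 7.7]
grip_width: 0.0005
grasp_force: 3.2
```

```bash
python3 -m crank '[[0,0,0.001,0,0,0],[0,0,0.002,0,0,0],[0,0,0.003,0,0,0],[0,0,0.004,0,0,0],[0,0,0.004,0,0,0],[0,0,0.004,0,0,0],[0,0,0.004,0,0,0],[0,0,0.004,0,0,0]]'
```

```text
time: 4.15
position: [0.5005, 0.2252, 0.0447]
ee_rot: [0.0, 0.383, 0.924, 0.001]
wrist_force: [-1.8, 1.3, 6.6]
grip_width: 0.0005
grasp_force: 2.8
```

```bash
python3 -m crank '[[0,0,0.001,0,0,0],[0,0,0.002,0,0,0],[0,0,0.003,0,0,0],[0,0,0.004,0,0,0],[0,0,0.004,0,0,0],[0,0,0.004,0,0,0],[0,0,0.004,0,0,0],[0,0,0.004,0,0,0]]'
```

```text
time: 4.95
position: [0.5006, 0.2254, 0.0408]
ee_rot: [0.0, 0.383, 0.924, 0.001]
wrist_force: [-2.3, 1.9, 6.2]
grip_width: 0.0008
grasp_force: 2.9
```

```bash
python3 - <<'E'
from h import *
out=[]
a=snapshot('wrist')[120:300,130:390];b=snapshot('scene')[190:270,190:290];c=snapshot('top')[180:250,160:260]
f=lambda i,w,h:cv2.resize(cv2.cvtColor(i,cv2.COLOR_RGB2BGR),(w,h),interpolation=cv2.INTER_CUBIC)
cv2.imwrite('pics/p1.png',np.vstack([np.hstack([f(b,400,300),f(c,400,300)]),f(a,800,300)]))
E
```

```text
(no output)
```

View pics/p1.png

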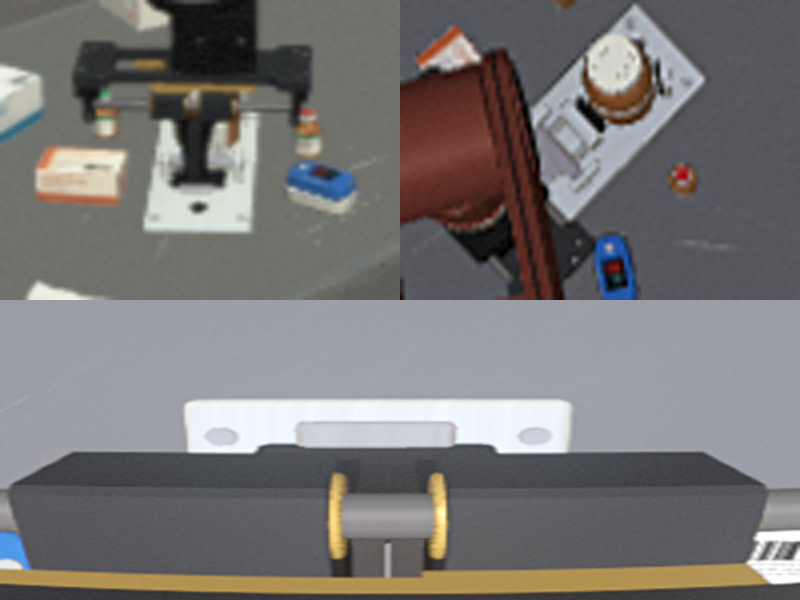

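The scene crop (top left) shows the fingertips on the black pad, and the plate end is visible in the wrist crop. No stop has been felt yet, so I keep pressing gently.

```bash
python3 -m crank '[[0,0,0.001,0,0,0],[0,0,0.002,0,0,0],[0,0,0.003,0,0,0],[0,0,0.004,0,0,0],[0,0,0.004,0,0,0],[0,0,0.004,0,0,0],[0,0,0.004,0,0,0],[0,0,0.004,0,0,0]]'
```

```text
time: 5.9
position: [0.5006, 0.2256, 0.0368]
ee_rot: [0.0, 0.383, 0.924, 0.001]
wrist_force: [-3.0, 2.5, 6.3]
grip_width: 0.0003
grasp_force: 3.1
```

```bash
python3 -m crank '[[0,0,-0.02,0,0,0],[0,0,-0.06,0,0,0],[0,0,-0.1,0,0,0],[-0.015,0,-0.14,0,0,0],[-0.05,0,-0.17,0,0,0],[-0.08,0,-0.18,0,0,0],[-0.1,0,-0.18,0,0,0],[-0.1,0,-0.18,0,0,0]]'
python3 - <<'E'
from h import *
s=observe();print(s['position'],s['ee_rot'])
f=lambda i,w,h:cv2.resize(cv2.cvtColor(i,cv2.COLOR_RGB2BGR),(w,h),interpolation=cv2.INTER_CUBIC)
a=snapshot('wrist');cv2.imwrite('pics/w2.png',f(a[100:250,150:350],800,600))
print(boxes_of('wrist','pedal_pad')[:2],proj_w([.5045,.219,.054],s),proj_w([.5,.224,.029],s))
E
```

```text
time: 6.7
position: [0.572, 0.1519, 0.2149]
ee_rot: [-0.0, 0.384, 0.923, -0.0]
wrist_force: [-0.4, 1.3, -1.0]
grip_width: 0.0005
grasp_force: 0.0
[0.57197643 0.1519137  0.21488664] [-1.82072112e-04  3.84128551e-01  9.23279530e-01 -3.64564041e-04]
[{'box': [236.5, 66.2, 39.5, 85.2], 'conf': 0.56}] (np.float64(254.63137096820452), np.float64(91.40020661631628)) (np.float64(254.95677944368006), np.float64(87.69180875877191))
```

View pics/w2.png

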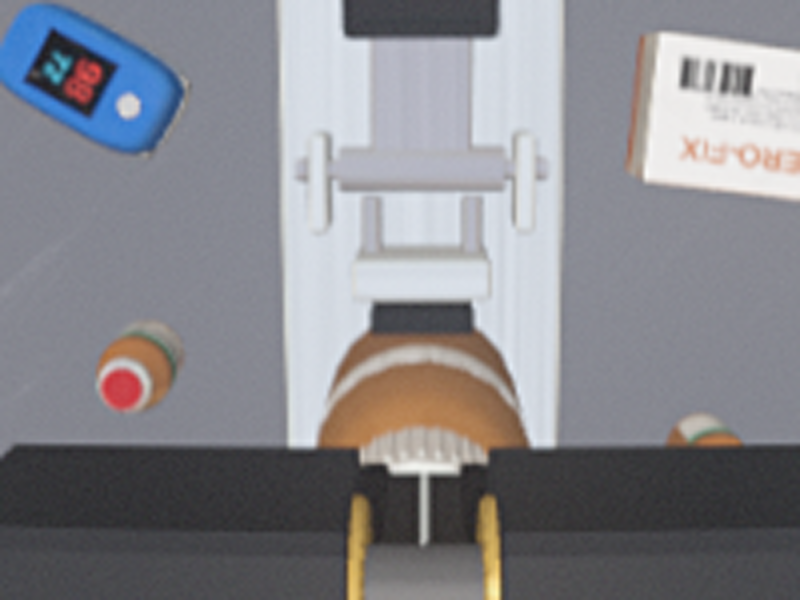

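The sliding jaw now touches the bottle, at crop (422,315). The pad's inner edge is at crop row 37 (full row 109). Next I work out the pad angle by fitting the hinge geometry.

```bash
python3 - <<'E'
from h import *
s=observe()
f=lambda i,w,h:cv2.resize(cv2.cvtColor(i,cv2.COLOR_RGB2BGR),(w,h),interpolation=cv2.INTER_CUBIC)
im=snapshot('wrist');b=snapshot('top')[185:245,165:245]
cv2.imwrite('pics/w3.png',np.hstack([f(im[40:150,210:300],400,489),f(b,400,489)]))
ax=np.array([.705,-.709]);o=np.array([.599,.124])
for th in(0,.2,.3,.42):
    e=[]
    for r in(-22,0,22):
        a=.41-th; L=.062+r/1000
        loc=-.076-L*np.cos(a);z=.029+L*np.sin(a)
        e.append(round(proj_w(np.r_[o+ax*loc,z],s)[1],1))
    print(th,e)
print('hinge',proj_w(np.r_[o-ax*.076,.029],s),'plateend',proj_w(np.r_[o-ax*.165,.008],s))
E
```

```text
0 [np.float64(113.7), np.float64(95.4), np.float64(76.2)]
0.2 [np.float64(111.7), np.float64(92.9), np.float64(73.8)]
0.3 [np.float64(111.3), np.float64(92.5), np.float64(73.7)]
0.42 [np.float64(111.2), np.float64(92.8), np.float64(74.6)]
hinge (np.float64(255.29091298323215), np.float64(144.78471575373737)) plateend (np.float64(255.43829656932357), np.float64(73.0389876013197))
```

View pics/w3.png

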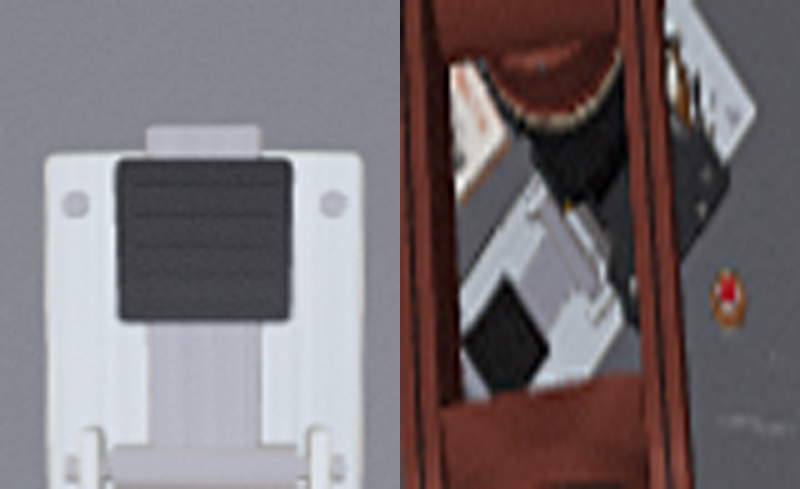

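```bash
python3 -m crank '[[0.03,0,0,0,0,0],[0.07,0,0,0,0,0],[0.096,0,0.03,0,0,0],[0.096,0,0.075,0,0,0],[0.096,0,0.12,0,0,0],[0.096,0,0.15,0,0,0],[0.096,0,0.165,0,0,0],[0.096,0,0.168,0,0,0]]'
python3 -m crank '[[0,0,0.002,0,0,0],[0,0,0.004,0,0,0],[0,0,0.006,0,0,0],[0,0,0.008,0,0,0],[0,0,0.01,0,0,0],[0,0,0.011,0,0,0],[0,0,0.012,0,0,0],[0,0,0.012,0,0,0]]'
```

```text
time: 7.7
position: [0.5008, 0.2218, 0.0457]
ee_rot: [-0.002, 0.382, 0.924, -0.001]
wrist_force: [-0.1, -0.3, -0.2]
grip_width: 0.0005
grasp_force: 0.0
time: 8.5
position: [0.5031, 0.2217, 0.0362]
ee_rot: [-0.0, 0.383, 0.924, -0.0]
wrist_force: [-0.6, 0.6, 1.9]
grip_width: 0.0
grasp_force: 0.9
```

```bash
python3 -m crank '[[0,0,0.001,0,0,0],[0,0,0.002,0,0,0],[0,0,0.003,0,0,0],[0,0,0.004,0,0,0],[0,0,0.005,0,0,0],[0,0,0.006,0,0,0],[0,0,0.006,0,0,0],[0,0,0.006,0,0,0]]'
```

```text
time: 9.3
position: [0.5026, 0.2224, 0.0306]
ee_rot: [-0.001, 0.383, 0.924, 0.0]
wrist_force: [-4.2, 1.5, 7.8]
grip_width: 0.0009
grasp_force: 3.5
```

```bash
python3 -m crank '[[0,0,0.001,0,0,0],[0,0,0.002,0,0,0],[0,0,0.002,0,0,0],[0,0,0.003,0,0,0],[0,0,0.003,0,0,0],[0,0,0.004,0,0,0],[0,0,0.004,0,0,0],[0,0,0.004,0,0,0]]'
python3 - <<'E'
from h import *
s=observe();print(s['position'],s['wrist_force'],s['torque'])
f=lambda i,w,h:cv2.resize(cv2.cvtColor(i,cv2.COLOR_RGB2BGR),(w,h),interpolation=cv2.INTER_CUBIC)
cv2.imwrite('pics/s4.png',f(snapshot('scene')[200:260,200:280],800,600))
E
```

```text
time: 10.1
position: [0.5024, 0.2227, 0.0267]
ee_rot: [-0.001, 0.383, 0.924, 0.0]
wrist_force: [-4.9, 2.6, 8.5]
grip_width: 0.0006
grasp_force: 4.4
[0.50242513 0.22271555 0.02672986] [-4.9063357   2.61929814  8.54542947] [0.51561721 1.04647251 0.01976095]
```

View pics/s4.png

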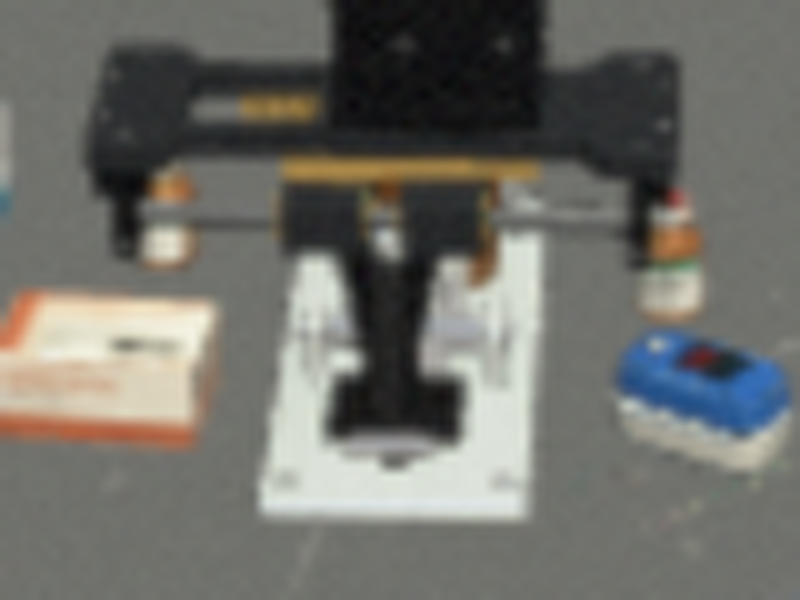

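The scene crop shows the fingertips on the pad, and the lip below the pad, at crop (395,440), has dropped since the last look. So the pedal is still moving down, and I press on until the force goes rigid.

```bash
python3 -m crank '[[0,0,0.001,0,0,0],[0,0,0.002,0,0,0],[0,0,0.002,0,0,0],[0,0,0.003,0,0,0],[0,0,0.003,0,0,0],[0,0,0.003,0,0,0],[0,0,0.003,0,0,0],[0,0,0.003,0,0,0]]'
```

```text
time: 10.95
position: [0.5022, 0.2229, 0.0238]
ee_rot: [-0.001, 0.383, 0.924, 0.0]
wrist_force: [-7.4, 1.9, 10.2]
grip_width: 0.0006
grasp_force: 5.2
```

```bash
python3 -m crank '[[0,0,0.001,0,0,0],[0,0,0.002,0,0,0],[0,0,0.002,0,0,0],[0,0,0.003,0,0,0],[0,0,0.003,0,0,0],[0,0,0.003,0,0,0],[0,0,0.003,0,0,0],[0,0,0.003,0,0,0]]'
```

```text
time: 11.75
position: [0.5023, 0.223, 0.0228]
ee_rot: [-0.001, 0.383, 0.924, 0.0]
wrist_force: [-13.2, 0.3, 26.9]
grip_width: 0.0005
grasp_force: 13.3
```

The stop is felt: the force rose to 27 N within 1 mm. I lift off and move past the bottle so the wrist camera sees both the cap and the pedal.

```bash
python3 -m crank '[[0,0,-0.03,0,0,0],[0,0,-0.08,0,0,0],[0,0,-0.13,0,0,0],[-0.015,0,-0.18,0,0,0],[-0.06,0,-0.2,0,0,0],[-0.11,0,-0.2,0,0,0],[-0.16,0,-0.2,0,0,0],[-0.19,0,-0.2,0,0,0]]' 1
python3 -m crank '[[-0.01,0,0,0,0,0],[-0.01,0,0,0,0,0],[-0.01,0,0,0,0,0],[-0.01,0,0,0,0,0],[-0.01,0,0,0,0,0],[-0.01,0,0,0,0,0],[-0.01,0,0,0,0,0],[-0.01,0,0,0,0,0]]'
python3 - <<'E'
from h import *
s=observe();print(s['position'],s['qpos'].round(3))
im=snapshot('wrist');cv2.imwrite('pics/w5.png',cv2.cvtColor(im,cv2.COLOR_RGB2BGR))
np.save('s5.npy',s,allow_pickle=True)
ax=np.array([.705,-.709]);o=np.array([.599,.124])
P=lambda l,z:np.round(proj_w(np.r_[o+ax*l,z],s),1)
print('captop',P(0,.136),'pad',P(-.138,.029),'edges',P(-.116,.029),P(-.16,.029),'end',P(-.165,.008),P(.06,.008))
for q in('cap','pedal_pad','bottle'):print(q,boxes_of('wrist',q)[:2])
E
```

```text
time: 12.55
position: [0.6394, 0.0845, 0.2201]
ee_rot: [0.001, 0.384, 0.923, -0.0]
wrist_force: [-0.2, 0.6, 0.2]
grip_width: 0.0566
grasp_force: 0.0
time: 13.35
position: [0.6443, 0.0805, 0.2201]
ee_rot: [0.0, 0.383, 0.924, 0.0]
wrist_force: [0.3, 0.4, -0.5]
grip_width: 0.0867
grasp_force: 0.0
[0.64434121 0.08054566 0.22009218] [ 0.003  0.276  1.455 -0.     1.411 -0.782]
captop [253.5 121.3] pad [254.3  11. ] edges [254.2  27.3] [254.3  -4.6] end [254.4  -1.8] [253.8 166.7]
cap [{'box': [232.6, 101.5, 46.1, 48.9], 'conf': 0.96}]
pedal_pad [{'box': [237.6, 0.0, 38.6, 66.4], 'conf': 0.96}]
bottle [{'box': [225.1, 92.5, 59.8, 63.1], 'conf': 0.91}]
```

View pics/w5.png

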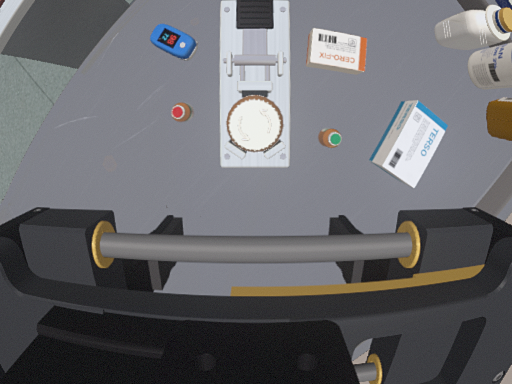

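The wrist picture shows the cap at about (255,125) between two jaws closed on the bottle. The pad's inner edge is at row 28, as predicted for pedal down. Now I check scales and height and compute the cap centre.

```bash
python3 - <<'E'
from h import *
s=np.load('s5.npy',allow_pickle=True).item()
im=cv2.imread('pics/w5.png')
L=trace('wrist','cap')[0]['region'];n,l,st,ce=cv2.connectedComponentsWithStats(L.astype(np.uint8));k=1+st[1:,4].argmax()
c=np.argwhere(l==k)[:,::-1].astype(np.float32);h=cv2.convexHull(c)[:,0];(x,y),r=cv2.minEnclosingCircle(c)
print('mask',x,y,r,st[k])
for z in(.11,.136):
    q=np.array([back('wrist',*p,z,s) for p in h]);print(z,q[:,:2].min(0),q[:,:2].max(0),'c',(q[:,:2].max(0)+q[:,:2].min(0))/2,'span',np.ptp(q[:,:2]@[.707,.707]),np.ptp(q[:,:2]@[.707,-.707]))
for row in(60,165):
    a=back('wrist',220.5,row,.008,s);b=back('wrist',289,row,.008,s);print('plate w',np.linalg.norm(a-b),(a+b)/2)
g=im[150:175,225:285].astype(int).sum((1,2));print(g)
a=back('wrist',237,15,.029,s);b=back('wrist',273,15,.029,s);print('pad w@.029',np.linalg.norm(a-b))
g=cv2.cvtColor(im,cv2.COLOR_BGR2GRAY);print(g[10,228:284],g[15:36,255],g[10,215:226],g[10,284:295])
E
```

```text
mask 254.36065673828125 124.3442611694336 25.535404205322266 [ 230  100   50   49 1965]
0.11 [0.57883317 0.09907213] [0.62507179 0.14535343] c [0.60195248 0.12221278] span 0.04568297232898755 0.04503354315867397
0.136 [0.58062532 0.10165733] [0.62254261 0.14361332] c [0.60158396 0.12263532] span 0.04141357273054419 0.04082483734825715
plate w 0.0868119661796387 [0.54404955 0.18036151 0.008     ]
plate w 0.08896761795704455 [0.64045723 0.08397247 0.008     ]
[30933 33205 37258 38365 38009 37582 37541 37657 37852 38684 39176 39159
 39142 39198 39341 38820 35434 28848 24665 24789 24990 24948 24954 24884
 24930]
pad w@.029 0.04364708008145217
[168 173 218 217 214 218 222 228  95  46  66  65  60  64  62  67  65  63
  65  62  63  60  59  61  62  60  64  60  59  61  60  59  58  60  57  60
  55  57  60  59  57  58  54  51  58 151 209 217 217 218 217 208 183 172
 176 177] [ 58  63  54  48  66  66  62  62  55  52  62  62  44  90 190 185 180 184
 183 182 180] [130 131 131 127 131 182 212 215 213 170 173] [175 187 209 213 203 143 128 127 130 130 132]
```

```bash
python3 - <<'E'
from h import *
m=camera_model('scene');ax=np.array([.705,-.709]);o=np.array([.6013,.1227])
def P(l,z):
    c=m['camera_from_world']@np.r_[o+ax*l,z,1];return (m['fx']*c[0]/c[2]+m['cx']).round(1),(m['fy']*c[1]/c[2]+m['cy']).round(1)
for th in(0,.2,.3,.36,.42,.5):
    a=.41-th;print(th,[P(-.076-L*np.cos(a),.029+L*np.sin(a)) for L in(.04,.084,.09)])
print('plate end',P(-.165,.008),P(-.145,.008))
np.set_printoptions(linewidth=200)
g=cv2.cvtColor(snapshot('scene'),cv2.COLOR_RGB2GRAY)
print(g[224:256,228:252])
E
```

```text
0 [(np.float64(239.0), np.float64(232.4)), (np.float64(238.2), np.float64(233.6)), (np.float64(238.1), np.float64(233.8))]
0.2 [(np.float64(239.0), np.float64(234.7)), (np.float64(238.2), np.float64(238.6)), (np.float64(238.1), np.float64(239.1))]
0.3 [(np.float64(239.0), np.float64(235.8)), (np.float64(238.2), np.float64(241.0)), (np.float64(238.1), np.float64(241.7))]
0.36 [(np.float64(239.0), np.float64(236.4)), (np.float64(238.2), np.float64(242.4)), (np.float64(238.1), np.float64(243.2))]
0.42 [(np.float64(239.0), np.float64(237.1)), (np.float64(238.2), np.float64(243.7)), (np.float64(238.1), np.float64(244.7))]
0.5 [(np.float64(239.0), np.float64(237.9)), (np.float64(238.2), np.float64(245.4)), (np.float64(238.1), np.float64(246.5))]
plate end (np.float64(238.2), np.float64(249.8)) (np.float64(238.5), np.float64(246.7))
[[107 111 194 209 206 154 102 135 175 185 184 185 187 185 187 185 186 183 161 107  86 104 199 213]
 [109 125 197 210 206 154  97 125 171 181 184 184 182 181 181 181 183 179 157 105  83 105 197 214]
 [112 130 202 213 208 159 101 122 170 180 179 183 180 183 182 18
[... 2206 characters left out ...]
3 186]
 [213 214 217 219 217 218 218 219 217 218 218 219 220 219 219 218 220 219 220 219 218 217 216 214]
 [216 215 216 216 218 217 221 218 218 219 219 220 221 219 219 220 221 221 221 222 221 221 220 217]
 [166 168 171 167 171 175 176 178 178 182 187 185 187 187 188 190 191 192 194 195 196 193 194 192]
 [118 121 121 125 123 121 121 121 121 123 122 123 118 119 118 121 120 119 122 124 120 123 122 123]
 [108 110 113 118 114 109 108 111 111 110 111 112 109 108 109 109 108 108 110 109 106 110 108 107]
 [111 111 120 120 112 110 108 109 108 110 109 109 109 109 109 108 110 109 109 110 108 110 110 111]
 [108 112 122 114 109 110 111 107 108 111 110 111 109 108 110 110 108 110 109 108 107 111 110 109]]
```

The pedal pixels match 0.42 rad: the pad edges sit at rows 238 and 244.5, so it is at its stop. The cap centre is (0.6015, 0.1227), and I go down round it with the fingers open.

```bash
python3 -m crank '[[0.02,0,0,0,0,0],[0.05,0,0,0,0,0],[0.06,0,0.01,0,0,0],[0.06,0,0.035,0,0,0],[0.06,0,0.065,0,0,0],[0.06,0,0.085,0,0,0],[0.06,0,0.095,0,0,0],[0.06,0,0.095,0,0,0]]' 1
python3 -m crank '[[0.06,0,0,0,0,0],[0,0,0,0,0,0],[0,0,0,0,0,0],[0,0,0,0,0,0],[0,0,0,0,0,0],[0,0,0,0,0,0],[0,0,0,0,0,0],[0,0,0,0,0,0]]' - 60 </dev/null >/dev/null 2>&1 & wait; python3 -c "
from rig import *
s=observe();print(s['time'],s['position'],s['wrist_force'],s['grip_width'])"
```

```text
time: 14.45
position: [0.6008, 0.1223, 0.1228]
ee_rot: [-0.002, 0.383, 0.924, -0.001]
wrist_force: [-0.6, 0.8, 0.2]
grip_width: 0.087
grasp_force: 0.0
15.25 [0.60203384 0.12260466 0.12510763] [ 0.091477    0.08063393 -0.74615597] 0.08710342268594541
```

My last call had a stray first row that shifted the tool 60 mm along x. The fingers straddle the cap, so nothing was touched: wrist force is about 0 and the tool is back in place. Now I close on the cap.

```bash
python3 -m crank '[[0,0,0,0,0,0],[0,0,0,0,0,0],[0,0,0,0,0,0],[0,0,0,0,0,0],[0,0,0,0,0,0],[0,0,0,0,0,0],[0,0,0,0,0,0],[0,0,0,0,0,0]]' -1 60
```

```text
time: 16.05
position: [0.6019, 0.1226, 0.1249]
ee_rot: [-0.0, 0.383, 0.924, -0.0]
wrist_force: [-0.4, -0.0, 0.8]
grip_width: 0.0405
grasp_force: 60.0
```

Grip width is 40.5 mm, so the fingers are on the cap. Next I press down 5 mm.

```bash
python3 -m crank '[[0,0,0.001,0,0,0],[0,0,0.002,0,0,0],[0,0,0.003,0,0,0],[0,0,0.004,0,0,0],[0,0,0.005,0,0,0],[0,0,0.0055,0,0,0],[0,0,0.0055,0,0,0],[0,0,0.0055,0,0,0]]'
```

```text
time: 16.85
position: [0.6021, 0.1226, 0.1211]
ee_rot: [0.0, 0.383, 0.924, -0.0]
wrist_force: [-5.3, -2.1, 10.3]
grip_width: 0.0406
grasp_force: 60.0
```

```bash
python3 -m crank '[[0,0,0.0005,0,0,0],[0,0,0.001,0,0,0],[0,0,0.0015,0,0,0],[0,0,0.0015,0,0,0],[0,0,0.0015,0,0,0],[0,0,0.0015,0,0,0],[0,0,0.0015,0,0,0],[0,0,0.0015,0,0,0]]'
```

```text
time: 17.65
position: [0.6022, 0.1226, 0.1198]
ee_rot: [0.0, 0.383, 0.924, -0.0]
wrist_force: [-6.1, -1.4, 11.1]
grip_width: 0.0405
grasp_force: 60.0
```

```bash
python3 -m crank '[[0,0,0.0003,0,0,-0.06],[0,0,0.0003,0,0,-0.16],[0,0,0.0003,0,0,-0.28],[0,0,0.0003,0,0,-0.4],[0,0,0.0003,0,0,-0.52],[0,0,0.0003,0,0,-0.64],[0,0,0.0003,0,0,-0.76],[0,0,0.0003,0,0,-0.86]]'
python3 -m crank '[[0,0,0,0,0,-0.08],[0,0,0,0,0,-0.16],[0,0,0,0,0,-0.2],[0,0,0,0,0,-0.2],[0,0,0,0,0,-0.2],[0,0,0,0,0,-0.2],[0,0,0,0,0,-0.2],[0,0,0,0,0,-0.2]]'
```

```text
time: 18.45
position: [0.6029, 0.1231, 0.1199]
ee_rot: [0.001, -0.039, 0.999, 0.0]
wrist_force: [-3.0, 0.3, 10.4]
grip_width: 0.0407
grasp_force: 60.0
time: 19.25
position: [0.6033, 0.1232, 0.1201]
ee_rot: [0.002, -0.137, 0.991, 0.0]
wrist_force: [-3.0, 0.3, 10.5]
grip_width: 0.0405
grasp_force: 60.0
```

```bash
python3 -c "
from rig import *
s=observe();print(s['qpos'].round(3),s['torque'])"
```

```text
[ 7.300e-02  2.800e-01  1.644e+00  1.000e-03  1.215e+00 -1.772e+00] [ 0.20401079  0.51862635 -0.01130899]
```

```bash
python3 -m crank '[[0,0,-0.002,0,0,0],[0,0,-0.004,0,0,0],[0,0,-0.006,0,0,0],[0,0,-0.008,0,0,0],[0,0,-0.01,0,0,0],[0,0,-0.011,0,0,0],[0,0,-0.012,0,0,0],[0,0,-0.012,0,0,0]]'
```

```text
time: 20.05
position: [0.602, 0.1227, 0.1295]
ee_rot: [-0.0, -0.137, 0.991, 0.0]
wrist_force: [-0.5, 0.6, -0.6]
grip_width: 0.0405
grasp_force: 60.0
```

The cap comes free with no pull force. I lift it straight up about 9 cm.

```bash
python3 -m crank '[[0,0,-0.006,0,0,0],[0,0,-0.018,0,0,0],[0,0,-0.032,0,0,0],[0,0,-0.048,0,0,0],[0,0,-0.064,0,0,0],[0,0,-0.078,0,0,0],[0,0,-0.086,0,0,0],[0,0,-0.089,0,0,0]]'
python3 -m crank '[[0,0,0,0,0,0],[0,0,0,0,0,0],[0,0,0,0,0,0],[0,0,0,0,0,0],[0,0,0,0,0,0],[0,0,0,0,0,0],[0,0,0,0,0,0],[0,0,0,0,0,0]]'
python3 - <<'E'
from h import *
f=lambda i:cv2.resize(cv2.cvtColor(i,cv2.COLOR_RGB2BGR),(400,400),interpolation=cv2.INTER_CUBIC)
cv2.imwrite('pics/fin.png',np.hstack([f(snapshot('scene')[180:260,200:280]),f(snapshot('top')[160:250,160:250])]))
s=observe();print(s['position'],s['qvel'].round(4))
E
```

```text
time: 20.85
position: [0.6027, 0.1227, 0.2203]
ee_rot: [0.001, -0.137, 0.991, -0.0]
wrist_force: [-0.6, 0.4, -0.1]
grip_width: 0.0404
grasp_force: 60.0
time: 21.65
position: [0.602, 0.1227, 0.2187]
ee_rot: [0.0, -0.137, 0.991, -0.0]
wrist_force: [-0.1, 0.7, 0.1]
grip_width: 0.0404
grasp_force: 60.0
[0.60203278 0.12269626 0.2186757 ] [ 0.0005 -0.0012  0.0001  0.0002  0.0002 -0.0003]
```

View pics/fin.png

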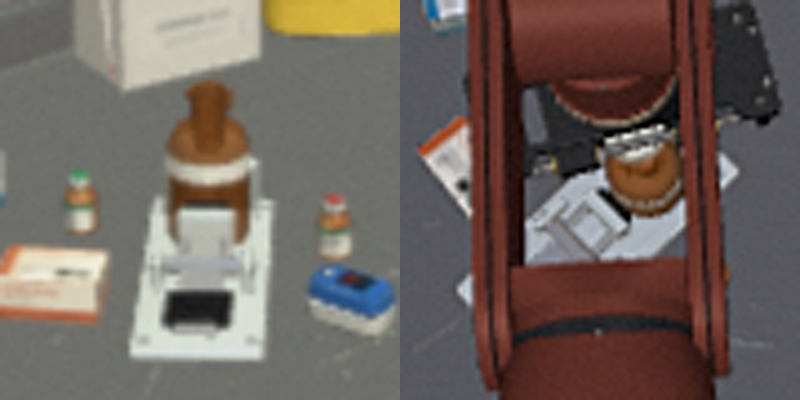

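The scene crop shows the open bottle upright in the clamp at about (210,165), with the pedal down and the bystanders in place. The top crop shows the white cap in the gripper above the bottle, so I hand it in.

```bash
python3 -c "
from rig import *
print(close_job())"
```

```text
the job is handed in; nothing more can be done
None
```

The job is handed in (no verdict was returned): pedal down at its stop, bottle clamped and upright, and the cap twisted off and held at rest about 8 cm above the bottle's mouth.

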